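# Gauge a slotted turned piece and hold it up to the inspection camera

## Task

Take the slot gauge out of its wooden rest and set its blade into the slot of the one slotted piece in the open box, near the middle of the slot, fully home with its shoulders flat on the piece, and let go of it there. Then, with the gauge still standing home in it, lift the slotted piece out of the box and hold it up to the inspection camera: level, the mouth of its slot at lens height and 12 cm straight in front of the lens, with the slot pointing at the lens. Finish while still holding it there in the air, do not touch the camera, and leave the two other pieces in the box where they lie.

Things in the scene. Friction and masses are not known exactly. Their poses are not given: they have to be found in the camera images.
- gauge: Slot gauge, metal, 50 g: a handle block 28 (x) by 20 (y) by 24 high on top of a flat blade 28 (x) by 5 thick (y), 16 long, with a rounded lower edge. Origin: middle of the blade's lower edge; z up through the handle (blade 0 to 16, shoulders at 16, handle 16 to 40). It starts upright, its blade in the rest, shoulders on the rest's top; grip it across y by the handle.
- rest: Fixed dark wooden block, 60 by 60 by 22 high, origin under its centre, on the table; the slot in its top, 35 (x) by 9 (y), 18 deep, holds the gauge.
- slotted: The only piece with a slot: loose, round, orange-lacquered, 52 diameter, 44 high, 75 g, upright in any of the three places. Origin: centre of its underside; z up, x along the slot, which runs straight across the whole flat top (42 diameter) through the centre, 8 wide, 19 deep, mouth chamfered to 14. With the gauge home, the gauge origin is 28 and the gauge top 68 above this origin.
- slot_mouth (a point): Centre of the slotted piece's flat top (44 above its underside), axes as slotted.
- work_box: Fixed open white box, 165 (x) by 315 (y), walls 30 high and 4 thick, floor 4 thick (top of the floor at 4 above the table); origin under its centre. The three pieces stand on its floor in a row along y, about 100 apart.
- bead_a: Plain round piece without a slot, 52 diameter, 36 high, orange-lacquered like the slotted one, with a round dimple in its top; origin centre of its underside. Leave it.
- bead_b: Like bead_a. Leave it.
- inspection_cam: Inspection camera on a stand, fixed, 222 high; grey body 75 by 62 by 62 with a black lens barrel 48 in diameter. Origin on the table; z up; it looks level along its own -x, y is sideways. Do not touch it.
- lens (a point): Centre of the front glass of the lens, 170 above the table, axes as inspection_cam.
- view_point (a point): The point 120 straight in front of the lens, 170 above the table, where the slot mouth is to be held; axes as inspection_cam.
Not all that is in view belongs to the job. Several things have the shape of the gauge; the one meant has the colours described above.

How it is judged:
By the outcome, as a careful person would: the job done as asked, in the order asked, and still so for the second after the job is handed in, while the arm keeps its last pose, push and grip.
It also fails if it takes over 54 s, if anything falls off the work surface, if the arm or the gripper's body presses on something with over 40 N, if the wrist force passes 120 N, or if a joint passes its speed limit or range.

## Robot

A 6-joint arm with a two-finger parallel gripper is mounted at the origin on the work surface. World frame = base frame: x ahead of the robot, y to its left, z up, the work surface at z = 0. Lengths are in m, angles in rad, forces in N, time in s.
With the tool pointing down it reaches from about 0.35 to 0.975 m from the base axis. Payload 17.4 kg.
Tool frame: the origin (TCP) lies at the very end of the fingers, on their centre line; the grasp point (between the pads) lies 19 mm behind it; z points along the fingers, y is the line along which they close (so a half turn about z gives the same grasp; the last joint's range is limited). The gripper opens to 85 mm and grips with 20 to 120 N. Pads are 22 mm wide; open, the fingers measure 114 mm over their backs; the gripper's body (76 mm by 85 mm) begins 54 mm behind the grasp point. The pads swing forward as they close: fully open they stand 13 mm farther back than shut.
Start: joints at [1.257, 0.116, 1.442, -0, 1.584, -0.038], TCP at [0.184, 0.649, 0.231] pointing down, gripper open.
Joint ranges: [-2.83, 2.83], [-0.83, 2.19], [0.07, 2.5], [-1.14, 4.28], [0.01, 3], [-2.97, 2.97]. Speed limits (rad/s): [1.89, 1.89, 2.22, 3.14, 3.14, 3.14].

## Interface

Orientations are given as [roll, pitch, yaw] about the fixed x, y, z axes, in that order (R = Rz(yaw) Ry(pitch) Rx(roll)).
In Python, from rig import manip gives the robot as it stands. The module is installed in compiled form; this text tells all that it offers.
- The arm moves only by the tool step_arm, never from a script. Its argument "series" is a list of rows, each a list of 3 entries, a list of its own where there are three numbers: the shift along the world's x, y, z in cm, then the turn, a rotation vector about the world's x, y, z in rad, then the closure in counts, from 0 (fully open) to 255 (shut). A call has 1 to 20 rows; each row shifts and turns the commanded pose from where the row before left it; what a row does not reach is not made up. A row lasts 1/8 s, in which the tool goes at most 62.5 mm and 10.7 degrees, less where a joint would pass 70% of its speed; a pose out of reach is approached as far as the arm can. A call is refused whole if a number of a shift passes 6.25 or a number of a turn 0.188, either way. A call with a gripper value outside its range is refused whole. The fingers move at their own pace and stop on an object; "grip_force" is the grip in N (left out, the last holds). Time passes only in rows, so rows that do not move let the fingers close. It gives the time, the measured TCP pose, the force, the opening and the grip force at its end, in the units of the state.
- manip.state(): the state, without advancing time (a new reading comes with each control period).
- manip.capture(name): name is "side" or "top"; returns (picture, depth): 384x512x3 uint8, red, green, blue; 384x512 float32, m along the optical axis (not along the pixel's ray), 0 where there is no reading.
- manip.get_calibration(name): a dict with "mtx" (3x3 intrinsics, pixels), "rvec" (rotation vector, rad) and "tvec" (3), from world to camera coordinates, as OpenCV has them. Camera axes: x right, y down, z forward; pixel columns grow to the right and rows downward; lengths in m; the calibration is good to about 2 mm. A picture is of the moment at which its call begins. get_calibration takes no time and is no camera call.
- manip.finish_job(): hands the job in; it is judged then, once.
The state is a dict: "time_s": time; "qpos": joint angles; "qvel": joint speeds; "tau": joint torques, N m; "tool_pos": TCP position; "tool_rot": TCP orientation; "wrist_force": force on the tool from outside, world axes, zero at the start; "wrist_torque": the same for the moment, N m; "gripper_width": finger opening in m; "grip_force": force on a finger pad.
Only numpy, scipy, OpenCV 4.12 (cv2) and the standard library are available. Lean on these libraries where they do the work, as an engineer would, in place of code of your own. Each camera call takes 0.05 s, during which the arm holds its last target. There are 200 camera calls.

## Working session

There is one attempt and no reset: what is moved stays moved. The work goes in short steps, Python scripts to look and compute and a tool call to move; the robot and the scene stay as the last step left them, time stands still between calls to the robot, and variables do not carry over. Pictures are saved under pics/ and viewed, at most 10 in all, crops included, and the job is handed in when it is done.

Besides the shell and the picture viewer there is one more tool, called after "Call:" by a JSON object that holds its "op" and its "data". step_arm: Moves the arm, as the interface text tells. Its arguments: {"type":"object","properties":{"series":{"type":"array","items":{"type":"array"}},"grip_force":{"type":"number"}},"required":["series"]}

```bash
mkdir -p pics; cat > h.py <<'E'
import numpy as np, cv2
from rig import manip
def cal(n):
    c=manip.get_calibration(n); R=cv2.Rodrigues(np.array(c["rvec"],float))[0]
    return np.array(c["mtx"],float),R,np.array(c["tvec"],float).ravel()
def ray(n,uv):
    K,R,t=cal(n); uv=np.atleast_2d(uv).astype(float)
    d=(np.linalg.inv(K)@np.c_[uv,np.ones(len(uv))].T).T@R
    return -R.T@t,d
def plane(n,uv,z):
    o,d=ray(n,uv); return o+d*((z-o[2])/d[:,2])[:,None]
def pts(n,D):
    K,R,t=cal(n); v,u=np.mgrid[:D.shape[0],:D.shape[1]]
    o,d=ray(n,np.c_[u.ravel(),v.ravel()])
    return (o+d*D.ravel()[:,None]).reshape(D.shape+(3,))
def proj(n,P):
    K,R,t=cal(n); return cv2.projectPoints(np.atleast_2d(P).astype(float),cv2.Rodrigues(R)[0],t,K,None)[0][:,0]
E
python3 - <<'E'
from h import *
for n in("top","side"):
    p,d=manip.capture(n); cv2.imwrite(f"pics/{n}0.png",p[...,::-1]); np.savez(f"{n}0.npz",p=p,d=d)
    print(n,ray(n,[256,192]),cal(n)[0][0,0])
print(manip.state())
E
```

```text
top (array([ 0.37456593, -0.06276442,  1.33939474]), array([[ 0.11802978,  0.01326333, -0.99293934]])) 494.79847077518104
side (array([ 0.07954641, -0.66967677,  0.78016159]), array([[ 0.47969274,  0.59598603, -0.64416208]])) 382.22940202304414
{'time_s': 0.1, 'qpos': array([ 1.25719610e+00,  1.16467229e-01,  1.44221105e+00, -1.00107981e-05,
        1.58401345e+00, -3.78132680e-02]), 'qvel': array([-0.00175378, -0.00154666,  0.0003446 , -0.00136212,  0.0009497 ,
        0.00019922]), 'tau': array([ 1.99849106e-03, -7.33663487e+01, -6.33782744e+01,  1.07087374e-04,
        5.32157515e-03, -1.95624125e-05]), 'tool_pos': array([0.18377083, 0.64931872, 0.23060849]), 'tool_rot': array([-3.14049399e+00, -3.15465980e-05,  2.86580555e+00]), 'wrist_force': array([ 0.75609171, -0.2890875 , -0.24428505]), 'wrist_torque': array([ 0.01619215,  0.00470973, -0.01573852]), 'grip_force': 0.0, 'gripper_width': 0.08513531244377479}
```

View pics/top0.png

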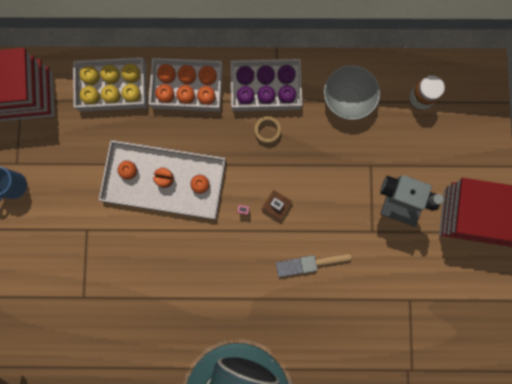

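View pics/side0.png

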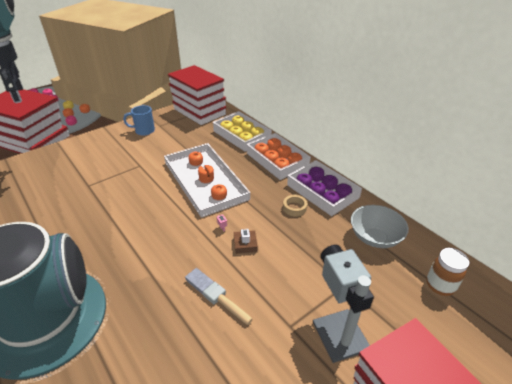

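The top view shows a gauge in the wooden rest at (277,205), a gauge-like pink thing at (243,210), the slotted piece in the middle of the box at (163,177), and the inspection camera at (410,192). The side view shows the same: gauge (245,237), pink one (222,222), camera (347,275) with its lens towards the box. I'll confirm in enlarged crops.

```bash
python3 - <<'E'
from h import *
t=np.load("top0.npz")["p"][...,::-1];s=np.load("side0.npz")["p"][...,::-1]
r=lambda i,x,y,w,h:cv2.resize(i[y:y+h,x:x+w],(400,300),interpolation=cv2.INTER_CUBIC)
cv2.imwrite("pics/c1.png",np.vstack([np.hstack([r(t,225,180,80,60),r(t,370,165,80,60)]),np.hstack([r(s,200,195,80,60),r(s,295,235,100,75)])]))
cv2.imwrite("pics/c2.png",np.hstack([r(t,123,147,80,60),r(s,166,140,80,60)]))
E
```

```text
(no output)
```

View pics/c1.png

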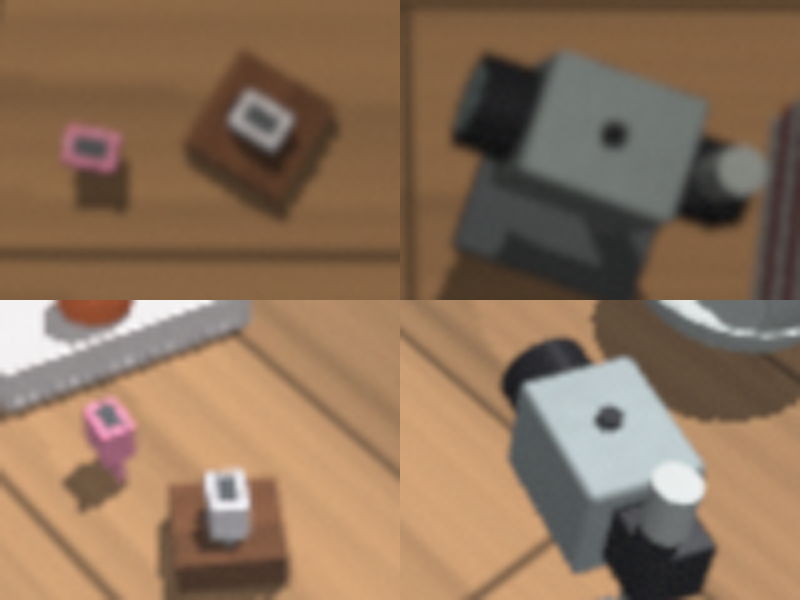

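View pics/c2.png

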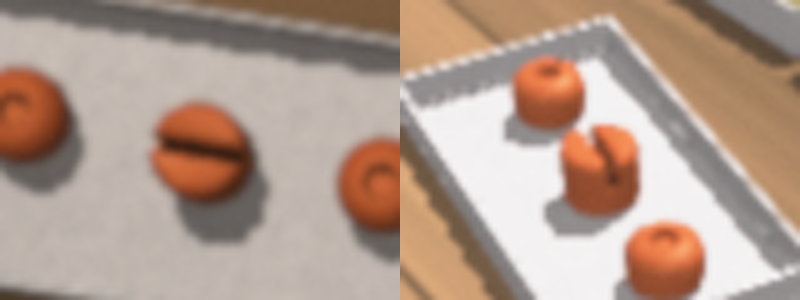

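The candidates are the grey gauge at top (277,205), with its blade in the dark wooden rest, and the pink lookalike at (243,210), which stands without a rest. The grey metal one in the rest fits the description. The slotted piece is the middle one at top (163,177), the only one with a groove, and its neighbours have dimples. The lens barrel is at top (388,187). Measuring now.

```bash
cat > m.py <<'E'
from h import *
def big(m,c):
    n,l,s,ce=cv2.connectedComponentsWithStats(m.astype(np.uint8)); 
    k=min((i for i in range(1,n) if s[i,4]>8),key=lambda i:np.hypot(*(ce[i]-c))); return l==k
I={n:np.load(n+"0.npz") for n in("top","side")}
if __name__=="__main__":
    np.set_printoptions(precision=4,suppress=True)
    for n,cg,cs in(("top",(277,205),(163,177)),("side",(245,235),(206,173))):
        p=I[n]["p"].astype(int);X=pts(n,I[n]["d"]);hsv=cv2.cvtColor(I[n]["p"],cv2.COLOR_RGB2HSV).astype(int)
        near=lambda c,r:(np.hypot(*(np.mgrid[:384,:512][::-1]-np.array(c)[:,None,None]))<r)
        # gauge top by depth height and colour
        for nm,c,r,z0,z1,zp in(("gauge",cg,14,.038,.055,.046),("slotted",cs,20,.041,.056,.048)):
            m=near(c,r)&(X[...,2]>z0)&(X[...,2]<z1)
            q=X[m]; print(n,nm,m.sum(),"depthmean",q.mean(0),"zmed",np.median(q[:,2]))
            uv=np.argwhere(m)[:,::-1]; P=plane(n,uv,zp)[:,:2].astype(np.float32)
            b=cv2.minAreaRect(P); print("  rect",b, "centroid",P.mean(0))
        # whole rest top
        m=near(cg,22)&(X[...,2]>.015)&(X[...,2]<.029)
        P=plane(n,np.argwhere(m)[:,::-1],.022)[:,:2].astype(np.float32);print("  rest",cv2.minAreaRect(P))
        # slot pixels: orange-hue dark
        m=near(cs,11)&(X[...,2]<.042)&(X[...,2]>.02) if n=="top" else near(cs,9)&(hsv[...,2]<90)
        print("  slot n",m.sum())
        if m.sum()>5:
            P=plane(n,np.argwhere(m)[:,::-1],.048)[:,:2].astype(np.float32);v=cv2.fitLine(P,cv2.DIST_L2,0,.01,.01).ravel();print("  slot line",v,"ang",np.degrees(np.arctan2(v[1],v[0])))
        # box rim
        m=near(cs,75)&(X[...,2]>.025)&(X[...,2]<.034)&(hsv[...,1]<60)
        P=plane(n,np.argwhere(m)[:,::-1],.030)[:,:2].astype(np.float32);print("  box",cv2.minAreaRect(P))
        # camera body top: height
        cc=(410,192) if n=="top" else (347,275)
        m=near(cc,40)&(X[...,2]>.12)
        print("  cam heights",np.percentile(X[m][:,2],[2,20,50,80,98]),m.sum())
E
python3 m.py
```

```text
top gauge 80 depthmean [ 0.4979 -0.0997  0.0457] zmed 0.04584411463247828
  rect ((0.49806174635887146, -0.09980792552232742), (0.027672287076711655, 0.019753919914364815), 56.510005950927734) centroid [ 0.4979 -0.0997]
top slotted 236 depthmean [0.5677 0.2033 0.0469] zmed 0.04690962927065778
  rect ((0.5666477084159851, 0.20317772030830383), (0.048384781926870346, 0.04766314476728439), 1.6213964223861694) centroid [0.5675 0.203 ]
  rest ((0.49811750650405884, -0.09991300851106644), (0.05963669717311859, 0.06066801771521568), 58.57017135620117)
  slot n 97
  slot line [0.3167 0.9485 0.5632 0.1965] ang 71.53362
  box ((0.6265259981155396, 0.19760176539421082), (0.31492534279823303, 0.29096075892448425), 81.29411315917969)
  cam heights [0.1524 0.1866 0.1986 0.2018 0.2239] 1558
side gauge 70 depthmean [ 0.4965 -0.1052  0.0442] zmed 0.04450061413468753
  rect ((0.4955812394618988, -0.10646001249551773), (0.03607918322086334, 0.018564140424132347), 53.303470611572266) centroid [ 0.4955 -0.1066]
side slotted 104 depthmean [0.5662 0.1973 0.0453] zmed 0.045483807527333164
  rect ((0.5615098476409912, 0.15808147192001343), (0.126294806599617, 0.05009172111749649), 87.62358093261719) centroid [0.5644 0.1941]
  rest ((0.5025961995124817, -0.08723383396863937), (0.11006224900484085, 0.06930790841579437), 72.0458984375)
  slot n 0
  box ((0.6802096366882324, 0.2598241865634918), (0.8105263113975525, 0.3968760371208191), 71.95609283447266)
  cam heights [0.1444 0.1725 0.1949 0.2009 0.2221] 2442
```

```bash
cat > m2.py <<'E'
from m import *
np.set_printoptions(precision=4,suppress=True)
near=lambda c,r:(np.hypot(*(np.mgrid[:384,:512][::-1]-np.array(c)[:,None,None]))<r)
def pca(P):
    w,v=np.linalg.eigh(np.cov(P.T));return np.degrees(np.arctan2(v[1,1],v[0,1]))%180,np.sqrt(w*12)
n="top";X=pts(n,I[n]["d"]);hsv=cv2.cvtColor(I[n]["p"],cv2.COLOR_RGB2HSV).astype(int)
m=near((277,205),14)&(X[...,2]>.038);print("gauge long axis",pca(plane(n,np.argwhere(m)[:,::-1],.046)[:,:2]))
# slot: dark pixels inside the piece's top
for th in(70,90,110):
    m=near((163,177),10)&(hsv[...,2]<th);P=plane(n,np.argwhere(m)[:,::-1],.046)[:,:2];print("slot",th,len(P),pca(P),P.mean(0))
for z,c in((.048,(163,177)),):
    m=near(c,20)&(hsv[...,1]>140)&(X[...,2]>.02);P=plane(n,np.argwhere(m)[:,::-1],.03)[:,:2].astype(np.float32);print("piece outline circ",cv2.minEnclosingCircle(P))
for n,c in(("top",(410,192)),("side",(347,275))):
    X=pts(n,I[n]["d"]);m=near(c,40)&(X[...,2]>.195)&(X[...,2]<.207)
    m=big(m,c);P=X[m][:,:2].astype(np.float32);print(n,"body top",len(P),np.median(X[m][:,2]),cv2.minAreaRect(P),pca(P))
    P=X[near(c,45)&(X[...,2]>.15)&(X[...,2]<.2)]; 
    np.save(n+"cam.npy",P)
    m=near((387,187) if n=="top" else(328,253),14)&(X[...,2]>.13); Q=X[m];print(" barrel",len(Q),Q.min(0),Q.max(0),"top z",np.percentile(Q[:,2],[50,90,98]))
E
python3 m2.py
```

```text
gauge long axis (np.float64(60.030767966221624), array([0.0253, 0.0305]))
slot 70 14 (np.float64(79.48643477565483), array([0.0029, 0.0385])) [0.5678 0.1975]
slot 90 46 (np.float64(63.92743452230921), array([0.0247, 0.0491])) [0.5628 0.1935]
slot 110 77 (np.float64(66.8357406454373), array([0.0334, 0.0466])) [0.5614 0.1938]
piece outline circ ((0.5680490136146545, 0.204255610704422), 0.02633845992386341)
top body top 851 0.20010028800728707 ((0.5124912858009338, -0.40868234634399414), (0.07752932608127594, 0.0628758892416954), 69.67440032958984) (np.float64(70.60068209337494), array([0.0615, 0.075 ]))
 barrel 386 [ 0.3746 -0.3832  0.1438] [ 0.5555 -0.0628  1.3394] top z [0.1895 0.1995 0.2027]
side body top 981 0.20024062773131202 ((0.5112591981887817, -0.4136539697647095), (0.0878625139594078, 0.0617603063583374), 70.218505859375) (np.float64(60.17809980356689), array([0.0617, 0.0735]))
 barrel 389 [ 0.0795 -0.6697  0.1635] [ 0.5522 -0.3446  0.7802] top z [0.1934 0.2009 0.202 ]
```

```bash
cat > m3.py <<'E'
from m import *
np.set_printoptions(precision=4,suppress=True)
p=I["top"]["p"].astype(float)
V=p[...,0]
print(V[168:188,152:176].astype(int))
ctr=[]
for u in range(156,172):
    col=V[170:185,u]; w=np.clip(120-col,0,None); k=col[3:11].argmin()+3; w[:max(0,k-2)]=0; w[k+3:]=0
    if w.sum()>0: ctr.append((u,170+(w*np.arange(15)).sum()/w.sum()))
c=np.array(ctr);print(c.T)
P=plane("top",c,.040)[:,:2].astype(np.float32)
v=cv2.fitLine(P,cv2.DIST_HUBER,0,.001,.001).ravel();print(v,np.degrees(np.arctan2(v[1],v[0]))%180)
a=np.radians(70.1);f=np.array([np.cos(a),np.sin(a)]);l=np.array([-f[1],f[0]])
for n in("top","side"):
    X=pts(n,I[n]["d"]).reshape(-1,3);c0=np.array([.5125,-.4087])
    s=(X[:,:2]-c0)@f;t=(X[:,:2]-c0)@l
    m=(s>.042)&(s<.12)&(abs(t)<.04)&(X[:,2]>.14)&(X[:,2]<.2)
    print(n,m.sum(),"s pct",np.percentile(s[m],[2,50,90,95,99,100]),"t range",np.percentile(t[m],[1,50,99]),"z",X[m,2].max())
    for k in range(6):
        q=m&(s>.042+.01*k)&(s<=.052+.01*k)
        if q.sum()>3: i=X[q,2].argsort()[-10:]; print(k,q.sum(),X[q,2].max(),t[q][i].mean(),t[q].min(),t[q].max())
E
python3 m3.py
```

```text
[[196 194 193 191 190 191 190 189 188 188 187 185 184 183 181 181 186 192
  195 196 196 196 194 195]
 [195 194 190 188 185 186 189 192 197 197 197 197 196 193 187 180 177 184
  190 195 197 196 195 193]
 [194 193 189 184 183 186 190 193 196 199 200 202 202 201 197 189 177 171
  179 189 195 196 195 195]
 [193 190 185 181 182 185 187 189 192 194 199 199 201 202 201 197 185 170
  163 177 189 194 196 196]
 [190 181 173 170 171 175 179 182 184 188 191 195 197 199 200 200 194 177
  156 155 174 189 194 195]
 [186 170 151 143 145 152 158 164 167 170 177 182 186 189 193 197 195 183
  157 137 149 175 189 193]
 [188 171 146 117 105 109 118 127 130 135 145 155 161 168 175 181 183 176
  155 128 124 154 181 191]
 [192 185 163 116  78  69  76  82  85  90 101 110 120 130 138 144 148 148
  139 119 108 138 174 189]
 [192 190 174 132  94  78  71  68  62  61  63  68  77  85  91  95 101 106
  108 101  94 121 162 186]
 [184 186 183 165 148 137 127 119 103  89  80  71  68  67  62  62  64  68
   74  78  82 102 142 179]
 [180 182 191 196 194 190 184 174 158 145 136 127 123 113  99  86  73  64
   62  70  82  9
[... 1231 characters left out ...]
0.5688 0.199 ] 80.13035
top 235 s pct [0.0424 0.0551 0.0624 0.0629 0.0632 0.0636] t range [-0.0222  0.0034  0.0237] z 0.19765190671731658
0 89 0.19765190671731658 0.0009893569596045315 -0.022962652371786404 0.023551563675110167
1 102 0.19573916504791966 -0.0011712335160315858 -0.02226637255007217 0.023828015971860034
2 44 0.19393991785861608 -0.0017906024747288355 -0.02321683619214512 0.022806044777718065
side 168 s pct [0.0424 0.0515 0.0588 0.0594 0.0603 0.0613] t range [-0.0186  0.0093  0.023 ] z 0.1950574351890485
0 90 0.1950574351890485 -0.0018029626059620802 -0.019536978778299102 0.02303382181566327
1 78 0.19439485081735497 0.0006713254406923775 -0.02051427971987751 0.023370757633767683
```

Measured: gauge at (0.498,-0.100) with its x axis at 58°, the slotted piece at (0.568,0.2035) with its slot at 80°, and the view point at (0.5746,-0.237) with axis 70.1°. The heights (46 and 47 mm), the sizes and the reach all agree with the description. Moving above the gauge at yaw 58°.

Call:
{"op": "step_arm", "data": {"series": [[[1.57,-3.745,0],[0,0,-0.0927],0],[[1.57,-3.745,0],[0,0,-0.0927],0],[[1.57,-3.745,0],[0,0,-0.0927],0],[[1.57,-3.745,0],[0,0,-0.0927],0],[[1.57,-3.745,0],[0,0,-0.0927],0],[[1.57,-3.745,0],[0,0,-0.0927],0],[[1.57,-3.745,0],[0,0,-0.0927],0],[[1.57,-3.745,0],[0,0,-0.0927],0],[[1.57,-3.745,0],[0,0,-0.0927],0],[[1.57,-3.745,0],[0,0,-0.0927],0],[[1.57,-3.745,0],[0,0,-0.0927],0],[[1.57,-3.745,0],[0,0,-0.0927],0],[[1.57,-3.745,0],[0,0,-0.0927],0],[[1.57,-3.745,0],[0,0,-0.0927],0],[[1.57,-3.745,0],[0,0,-0.0927],0],[[1.57,-3.745,0],[0,0,-0.0927],0],[[1.57,-3.745,0],[0,0,-0.0927],0],[[1.57,-3.745,0],[0,0,-0.0927],0],[[1.57,-3.745,0],[0,0,-0.0927],0],[[1.57,-3.745,0],[0,0,-0.0927],0]], "grip_force": 30}}

```text
time_s: 2.6
tool_pos: [0.4981, -0.1009, 0.2311]
tool_rot: [-3.141, 0.0, 1.009]
wrist_force: [0.0, 0.6, 0.2]
gripper_width: 0.0853
grip_force: 0.0
```

Call:
{"op": "step_arm", "data": {"series": [[[0,0.05,-4],[0,0,0],0],[[0,0.05,-4],[0,0,0],0],[[0,0,-4],[0,0,0],0],[[0,0,-4],[0,0,0],0],[[0,0,-2.5],[0,0,0],0],[[0,0,-1.5],[0,0,0],0],[[0,0,-0.6],[0,0,0],0],[[0,0,0],[0,0,0],0],[[0,0,0],[0,0,0],100],[[0,0,0],[0,0,0],160],[[0,0,0],[0,0,0],255],[[0,0,0],[0,0,0],255],[[0,0,0],[0,0,0],255],[[0,0,0],[0,0,0],255]], "grip_force": 30}}

```text
time_s: 4.35
tool_pos: [0.4981, -0.0986, 0.0256]
tool_rot: [3.141, -0.0, 1.012]
wrist_force: [2.4, -1.9, 3.7]
gripper_width: 0.0193
grip_force: 32.7
```

Call:
{"op": "step_arm", "data": {"series": [[[0,0,1.5],[0,0,0],255],[[0,0,3],[0,0,0],255],[[0,0,3.5],[0,0,0],255],[[0.7,3.0,0],[0,0,0.0386],255],[[0.7,3.0,0],[0,0,0.0386],255],[[0.7,3.0,0],[0,0,0.0386],255],[[0.7,3.0,0],[0,0,0.0386],255],[[0.7,3.0,0],[0,0,0.0386],255],[[0.7,3.0,0],[0,0,0.0386],255],[[0.7,3.0,0],[0,0,0.0386],255],[[0.7,3.0,0],[0,0,0.0386],255],[[0.7,3.0,0],[0,0,0.0386],255],[[0.7,3.0,0],[0,0,0.0386],255],[[0,0,0],[0,0,0],255],[[0,0,0],[0,0,0],255]]}}

```text
time_s: 6.22
tool_pos: [0.5674, 0.2012, 0.1049]
tool_rot: [-3.141, 0.001, 1.398]
wrist_force: [0.2, 0.2, -0.2]
gripper_width: 0.0194
grip_force: 32.2
```

```bash
python3 - <<'E'
from h import *
s=manip.state();print(s["tool_pos"],s["tool_rot"],s["gripper_width"],s["time_s"])
n="side";p,d=manip.capture(n);np.savez("side1.npz",p=p,d=d)
c=proj(n,s["tool_pos"])[0].astype(int);print(c)
i=p[c[1]-50:c[1]+70,c[0]-80:c[0]+80,::-1];cv2.imwrite("pics/s1.png",cv2.resize(i,(800,600),interpolation=cv2.INTER_CUBIC))
E
```

```text
[0.56743648 0.20117355 0.10487445] [-3.14064859e+00  6.19886527e-04  1.39763823e+00] 0.019373649055831367 6.225
[203 153]
```

View pics/s1.png

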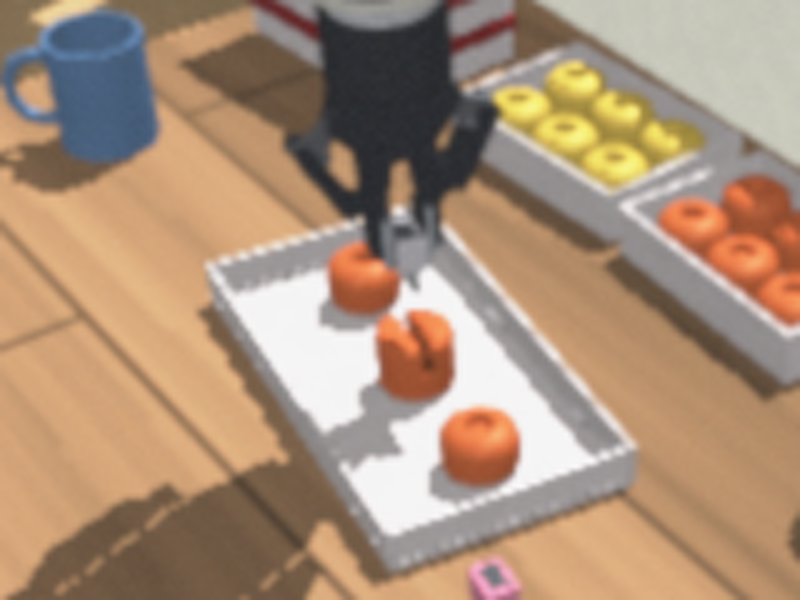

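The gauge is held upright; its blade, at crop (415,285), is over the slot mouth at crop (410,325). Lowering.

Call:
{"op": "step_arm", "data": {"series": [[[0.1,0.23,0],[0,0,0],255],[[0,0,-1.5],[0,0,0],255],[[0,0,-1.5],[0,0,0],255],[[0,0,-0.6],[0,0,0],255],[[0,0,-0.3],[0,0,0],255],[[0,0,-0.3],[0,0,0],255],[[0,0,0],[0,0,0],255]]}}

```text
time_s: 7.15
tool_pos: [0.5689, 0.2038, 0.0634]
tool_rot: [3.141, -0.0, 1.398]
wrist_force: [0.2, -0.8, 0.3]
gripper_width: 0.0193
grip_force: 32.2
```

No contact force 4 mm below the mouth, so the blade is in the chamfer or slot. Continuing.

Call:
{"op": "step_arm", "data": {"series": [[[0,0,-0.3],[0,0,0],255],[[0,0,-0.3],[0,0,0],255],[[0,0,-0.3],[0,0,0],255],[[0,0,-0.2],[0,0,0],255],[[0,0,0],[0,0,0],255]]}}

```text
time_s: 7.78
tool_pos: [0.5687, 0.2038, 0.0521]
tool_rot: [-3.141, 0.0, 1.398]
wrist_force: [-0.4, 0.6, -0.1]
gripper_width: 0.0193
grip_force: 32.2
```

Call:
{"op": "step_arm", "data": {"series": [[[0,0,-0.08],[0,0,0],255],[[0,0,-0.05],[0,0,0],255],[[0,0,0],[0,0,0],255]]}}

```text
time_s: 8.15
tool_pos: [0.5689, 0.2038, 0.0516]
tool_rot: [3.141, -0.0, 1.398]
wrist_force: [-2.6, -0.6, 5.4]
gripper_width: 0.0194
grip_force: 33.0
```

The shoulders met the piece at TCP z = 0.0516, as predicted (5 N). Releasing, rising and checking.

Call:
{"op": "step_arm", "data": {"series": [[[0,0,0],[0,0,0],180],[[0,0,0],[0,0,0],100],[[0,0,0],[0,0,0],0],[[0,0,0],[0,0,0],0],[[0,0,0],[0,0,0],0],[[0,0,2],[0,0,0],0],[[0,0,3],[0,0,0],0],[[0,0,3],[0,0,0],0],[[0,0,0],[0,0,0],0]]}}

```text
time_s: 9.28
tool_pos: [0.57, 0.2042, 0.1352]
tool_rot: [3.137, -0.002, 1.398]
wrist_force: [0.0, 0.6, -0.1]
gripper_width: 0.0853
grip_force: 0.0
```

```bash
python3 - <<'E'
from h import *
s=manip.state();print(s["tool_pos"],s["tool_rot"],s["gripper_width"],s["time_s"])
n="side";p,d=manip.capture(n);np.savez("side2.npz",p=p,d=d)
X=pts(n,d);c=proj(n,[.5685,.2037,.072])[0];print(c)
v,u=np.mgrid[:384,:512];h=cv2.cvtColor(p,cv2.COLOR_RGB2HSV)
m=(np.hypot(u-c[0],v-c[1])<12)&(h[...,1]<70)&(X[...,2]>.05)&(X[...,2]<.08)&(abs(X[...,0]-.5685)<.03)&(abs(X[...,1]-.2037)<.03)
print(m.sum(),np.percentile(X[m],[2,50,98],axis=0))
q=m&(X[...,2]>.068);print("top face",X[q].mean(0))
c=c.astype(int);i=p[c[1]-30:c[1]+45,c[0]-50:c[0]+50,::-1];cv2.imwrite("pics/s2.png",cv2.resize(i,(800,600),interpolation=cv2.INTER_CUBIC))
E
```

```text
[0.57001711 0.2041628  0.13518109] [ 3.13700744e+00 -2.37164671e-03  1.39778314e+00] 0.08530562432971264 9.275
[203.8186733  161.81709386]
66 [[0.55666222 0.1848434  0.05109611]
 [0.56526309 0.19198346 0.06817019]
 [0.57788651 0.21458752 0.07298776]]
top face [0.56677637 0.19891879 0.07042348]
```

View pics/s2.png

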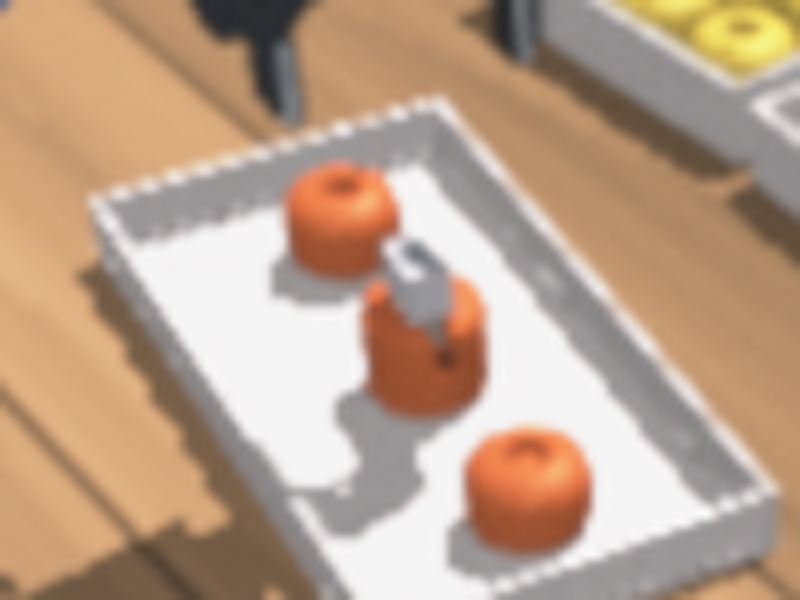

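The gauge stands home in the slot: handle at crop (418,275), top at about 72 mm, as expected. The other two pieces are undisturbed. Now gripping the piece.

Call:
{"op": "step_arm", "data": {"series": [[[-0.1,0,-2.5],[0,0,0],0],[[0,0,-3],[0,0,0],0],[[0,0,-3],[0,0,0],0],[[0,0,-2],[0,0,0],0],[[0,0,-1.2],[0,0,0],0],[[0,0,-0.9],[0,0,0],0],[[0,0,0],[0,0,0],0],[[0,0,0],[0,0,0],0]], "grip_force": 40}}

```text
time_s: 10.32
tool_pos: [0.5682, 0.2039, 0.0058]
tool_rot: [3.141, -0.0, 1.398]
wrist_force: [-0.5, -0.2, 0.3]
gripper_width: 0.0855
grip_force: 0.0
```

Call:
{"op": "step_arm", "data": {"series": [[[0.05,0,0.35],[0,0,0],0],[[0,0,0],[0,0,0],40],[[0,0,0],[0,0,0],60],[[0,0,0],[0,0,0],75],[[0,0,0],[0,0,0],90],[[0,0,0],[0,0,0],105],[[0,0,0],[0,0,0],140],[[0,0,0],[0,0,0],200],[[0,0,0],[0,0,0],255],[[0,0,0],[0,0,0],255]], "grip_force": 40}}

```text
time_s: 11.58
tool_pos: [0.5685, 0.2038, 0.0087]
tool_rot: [3.141, -0.0, 1.398]
wrist_force: [-1.2, -0.7, 5.1]
gripper_width: 0.0514
grip_force: 41.0
```

Call:
{"op": "step_arm", "data": {"series": [[[0,0,0.7],[0,0,0],255],[[0,0,2],[0,0,0],255],[[0,0,3],[0,0,0],255],[[0,0,3],[0,0,0],255],[[0,0,2.5],[0,0,0],255],[[0,0,1],[0,0,0],255],[[0,0,0],[0,0,0],255]]}}

```text
time_s: 12.45
tool_pos: [0.5685, 0.2038, 0.1312]
tool_rot: [3.141, -0.0, 1.398]
wrist_force: [-0.6, -0.8, -2.2]
gripper_width: 0.051
grip_force: 41.9
```

Call:
{"op": "step_arm", "data": {"series": [[[0.04,-1,0],[0,0,-0.011],255],[[0.04,-2,0],[0,0,-0.011],255],[[0.04,-3,0],[0,0,-0.011],255],[[0.04,-3,0],[0,0,-0.011],255],[[0.04,-3,0],[0,0,-0.011],255],[[0.04,-3,0],[0,0,-0.011],255],[[0.04,-3,0],[0,0,-0.011],255],[[0.04,-3,0],[0,0,-0.011],255],[[0.04,-3,0],[0,0,-0.011],255],[[0.04,-3,0],[0,0,-0.011],255],[[0.04,-3,0],[0,0,-0.011],255],[[0.04,-3,0],[0,0,-0.011],255],[[0.04,-3,0],[0,0,-0.011],255],[[0.04,-3,0],[0,0,-0.011],255],[[0.03,-3,0],[0,0,-0.011],255],[[0.02,-2,0],[0,0,-0.01],255],[[0,-1,0],[0,0,0],255],[[0,-0.1,0],[0,0,0],255],[[0,0,0],[0,0,0],255],[[0,0,0],[0,0,0],255]]}}

```text
time_s: 14.95
tool_pos: [0.5745, -0.2465, 0.1306]
tool_rot: [3.141, -0.0, 1.224]
wrist_force: [-0.6, -0.0, -1.5]
gripper_width: 0.051
grip_force: 41.9
```

```bash
cat > v.py <<'E'
from h import *
import sys
np.set_printoptions(precision=4,suppress=True)
s=manip.state();print(s["tool_pos"],s["tool_rot"],s["gripper_width"],s["grip_force"],s["time_s"])
out=[]
for n in("side","top"):
    p,d=manip.capture(n);np.savez(n+"3.npz",p=p,d=d)
    c=proj(n,s["tool_pos"]+[0,0,.05])[0].astype(int);print(n,c)
    y,x=max(c[1]-35,0),max(c[0]-55,0);out.append(cv2.resize(p[y:y+75,x:x+100,::-1],(400,300),interpolation=cv2.INTER_CUBIC))
    X=pts(n,d);h=cv2.cvtColor(p,cv2.COLOR_RGB2HSV);T=s["tool_pos"]
    b=(np.linalg.norm(X[...,:2]-T[:2],axis=-1)<.045)
    m=b&(h[...,1]>130)&((h[...,0]<15))&(X[...,2]>.1);
    if m.sum(): print(" orange",m.sum(),np.percentile(X[m],[1,50,99],axis=0))
cv2.imwrite(f"pics/{sys.argv[1]}.png",np.hstack(out))
E
python3 v.py v1
```

```text
[ 0.5745 -0.2465  0.1306] [ 3.1415 -0.0001  1.2236] 0.05101159545426027 41.894900361076 14.95
side [308 212]
 orange 295 [[ 0.5484 -0.274   0.1301]
 [ 0.5601 -0.2646  0.1555]
 [ 0.5969 -0.2406  0.1702]]
top [340 166]
 orange 59 [[ 0.553  -0.2278  0.1322]
 [ 0.5663 -0.222   0.1639]
 [ 0.5859 -0.2103  0.2724]]
```

View pics/v1.png

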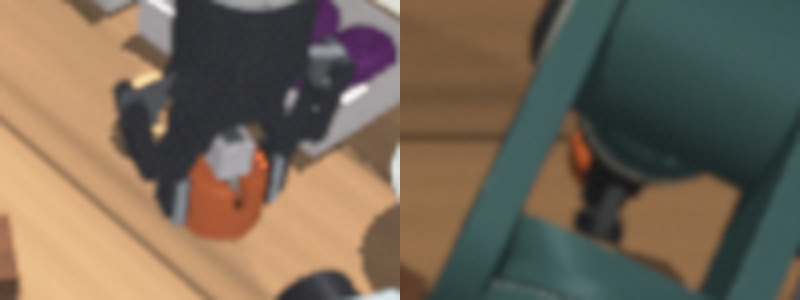

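The piece with the gauge home is held up (crop (228,190)), with the slot end facing the lens at the lower right. I overshot y by about 9 mm; correcting after a check of the piece centre and slot direction.

```bash
cat > f.py <<'E'
from h import *
from scipy.optimize import least_squares
np.set_printoptions(precision=4,suppress=True)
def fit(f,n,T,z0,a):
    Z=np.load(f);X=pts(n,Z["d"]);h=cv2.cvtColor(Z["p"],cv2.COLOR_RGB2HSV)
    b=np.linalg.norm(X[...,:2]-T[:2],axis=-1)<.04
    m=b&(h[...,1]>140)&(h[...,0]<15)&(X[...,2]>z0+.012)&(X[...,2]<z0+.034)
    Q=X[m];r=least_squares(lambda c:np.hypot(*(Q[:,:2]-c).T)-.026,T[:2],loss="soft_l1",f_scale=.001)
    print(f,len(Q),"piece centre",r.x,"rel",r.x-T[:2])
    g=b&(h[...,1]<70)&(h[...,2]>60)&(X[...,2]>z0+.046)&(X[...,2]<z0+.072);G=X[g]
    e=np.radians(a);ux=np.array([np.cos(e),np.sin(e)]);uy=np.array([-ux[1],ux[0]]);s=(G[:,:2]-T[:2])@ux;t=(G[:,:2]-T[:2])@uy
    k=(abs(t)<.014)&(abs(s)<.03)
    print("  gauge",k.sum(),"s",np.percentile(s[k],[2,10,50,98]),"t",np.percentile(t[k],[2,50,98]))
    # end face towards camera: s lowest
    q=k&(s<-.008);c=np.polyfit(t[q],s[q],1);print("  end face slope deg",np.degrees(np.arctan(c[0])),q.sum(),"s at t=0",c[1])
    # slot: dark pixels in the orange side
    d=(h[...,2]<75)&b&(X[...,2]>z0+.024)&(X[...,2]<z0+.05);D=X[d];ss=(D[:,:2]-r.x)@ux;tt=(D[:,:2]-r.x)@uy;kk=(abs(tt)<.012)&(ss<-.005)
    print("  slot t rel centre",np.median(tt[kk]) if kk.any() else None,kk.sum())
fit("side0.npz","side",np.array([.5685,.2036]),.004,80.1)
fit("side2.npz","side",np.array([.5685,.2038]),.004,80.1)
fit("side3.npz","side",np.array([.5745,-.2465]),.126,70.1)
E
python3 f.py
```

```text
side0.npz 83 piece centre [0.5677 0.2034] rel [-0.0008 -0.0002]Traceback (most recent call last):
  File "f.py", line 19, in <module>
    fit("side0.npz","side",np.array([.5685,.2036]),.004,80.1)
    ~~~^^^^^^^^^^^^^^^^^^^^^^^^^^^^^^^^^^^^^^^^^^^^^^^^^^^^^^
  File "f.py", line 13, in fit
    print("  gauge",k.sum(),"s",np.percentile(s[k],[2,10,50,98]),"t",np.percentile(t[k],[2,50,98]))
                                ~~~~~~~~~~~~~^^^^^^^^^^^^^^^^^^^
    return _quantile_unchecked(
        a, q, axis, out, overwrite_input, method, keepdims, weights)
    return _ureduce(a,
                    func=_quantile_ureduce_func,
    ...<5 lines>...
                    overwrite_input=overwrite_input,
                    method=method)
    r = func(a, **kwargs)
    result = _quantile(arr,
                       quantiles=q,
    ...<2 lines>...
                       out=out,
                       weights=wgt)
    slices_having_nans = np.isnan(arr[-1, ...])
                                  ~~~^^^^^^^^^
IndexError: index -1 is out of bounds for axis 0 with size 0
```

Call:
{"op": "step_arm", "data": {"series": [[[0,0.44,0],[0,0,0],255],[[0,0.5,0],[0,0,0],255],[[0,0,0],[0,0,0],255]]}}

```text
time_s: 15.42
tool_pos: [0.5745, -0.2373, 0.1306]
tool_rot: [3.142, -0.0, 1.223]
wrist_force: [0.1, 0.4, -1.5]
gripper_width: 0.0509
grip_force: 41.9
```

Side-view circle fits work well (piece centre (0.5677,0.2034), within 1 mm of the top view). Running the rest.

```bash
sed -i '/^fit("side0/d' f.py; cat >> f.py <<'E'
s=manip.state();p,d=manip.capture("side");np.savez("side4.npz",p=p,d=d)
fit("side4.npz","side",s["tool_pos"],s["tool_pos"][2]-.0047,70.1)
E
python3 f.py
```

```text
side2.npz 68 piece centre [0.5681 0.2033] rel [-0.0004 -0.0005]
  gauge 66 s [-0.019  -0.0179 -0.0122  0.0109] t [-0.0091  0.0026  0.0105]
  end face slope deg -5.667979646112971 40 s at t=0 -0.014854606060295625
  slot t rel centre None 0
side3.npz 123 piece centre [ 0.5742 -0.2469] rel [-0.0003 -0.0004]
  gauge 107 s [-0.0177 -0.0171 -0.0149 -0.0027] t [-0.0086  0.003   0.0113]
  end face slope deg 3.2632150878165036 84 s at t=0 -0.014811557257084093
  slot t rel centre None 0
side4.npz 122 piece centre [ 0.574  -0.2377] rel [-0.0005 -0.0004]
  gauge 105 s [-0.0177 -0.0169 -0.015  -0.0019] t [-0.0082  0.0029  0.011 ]
  end face slope deg 5.714841404927326 83 s at t=0 -0.014774836272132384
  slot t rel centre None 0
```

```bash
cat > g.py <<'E'
from h import *
np.set_printoptions(precision=4,suppress=True)
def g(f,T,z0,a):
    Z=np.load(f);X=pts("side",Z["d"]);h=cv2.cvtColor(Z["p"],cv2.COLOR_RGB2HSV)
    e=np.radians(a);ux=np.array([np.cos(e),np.sin(e)]);uy=np.array([-ux[1],ux[0]])
    s=(X[...,:2]-T)@ux;t=(X[...,:2]-T)@uy;z=X[...,2]-z0
    k=(h[...,1]<70)&(h[...,2]>60)&(z>.047)&(z<.066)&(s<-.005)&(s>-.03)
    for lim in(.006,.0075):
        q=k&(t>-.0085)&(t<lim);A=np.polyfit(t[q],s[q],1);r=s[q]-np.polyval(A,t[q]);o=abs(r)<.0015;A=np.polyfit(t[q][o],s[q][o],1)
        print(f,lim,o.sum(),"yaw err deg",-np.degrees(np.arctan(A[0])),"face s",A[1],"rms",r[o].std())
    # slot on the cylinder: darkest per row below the mouth
    for zz in(.030,.033,.036,.039):
        q=(abs(z-zz)<.0025)&(abs(t)<.02)&(s<-.005)&(s>-.04)
        w=np.clip(110-h[...,2][q].astype(float),0,None)
        # position by ray at s=-.026
        print("   z",zz,q.sum(),"slot t",(w*t[q]).sum()/max(w.sum(),1e-9),h[...,2][q].min() if q.any() else None)
g("side3.npz",np.array([.5742,-.2467]),.126,70.1)
g("side4.npz",np.array([.574,-.2375]),.126,70.1)
Z=np.load("side4.npz");i=Z["p"];c=proj("side",[.57,-.25,.165])[0].astype(int);cv2.imwrite("pics/s4.png",cv2.resize(i[c[1]-24:c[1]+24,c[0]-32:c[0]+32,::-1],(800,600),interpolation=cv2.INTER_CUBIC))
E
python3 g.py
```

```text
side3.npz 0.006 34 yaw err deg -3.561424148232094 face s -0.01592854575773119 rms 0.0006874553161738589
side3.npz 0.0075 35 yaw err deg -3.6541657614312757 face s -0.015924027295242275 rms 0.0006753338532056009
   z 0.03 21 slot t 0.0 122
   z 0.033 25 slot t 0.0 140
   z 0.036 37 slot t 0.0 133
   z 0.039 40 slot t 0.0 128
side4.npz 0.006 31 yaw err deg -0.2755906839130912 face s -0.015756839790332797 rms 0.0005955832690145018
side4.npz 0.0075 35 yaw err deg -2.2704436811336723 face s -0.015645754908697452 rms 0.0006744964782166776
   z 0.03 27 slot t 0.0 125
   z 0.033 26 slot t 0.0 134
   z 0.036 31 slot t 0.0 128
   z 0.039 38 slot t 0.0 128
```

View pics/s4.png

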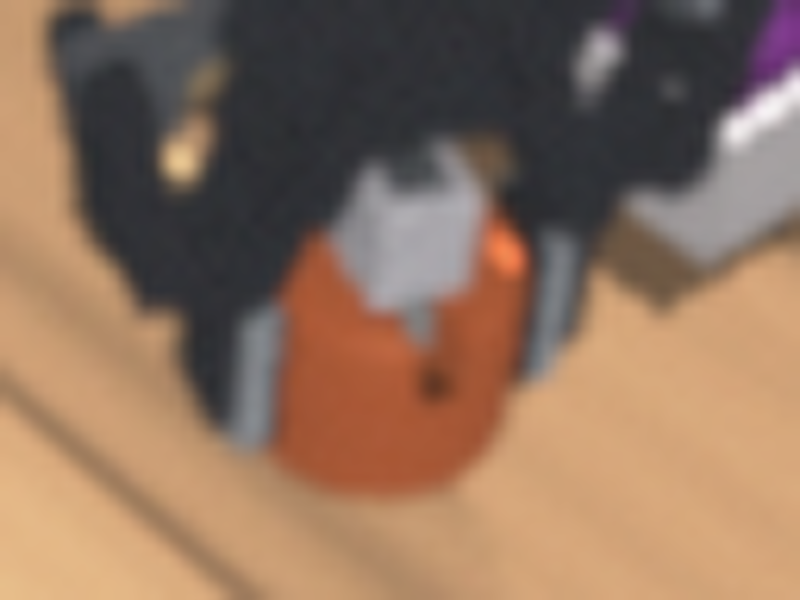

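The crop shows the gauge seated level in the piece, between the pads. The foot of the slot opening is the dark spot at crop (435,383); I'll cast that ray for the slot's direction.

```bash
python3 - <<'E'
from h import *
np.set_printoptions(precision=4,suppress=True)
c=proj("side",[.57,-.25,.165])[0].astype(int)-[32,24]
V=cv2.cvtColor(np.load("side4.npz")["p"],cv2.COLOR_RGB2GRAY).astype(float)
u0,v0=(c+np.array([435,383])/12.5-.46).round().astype(int)
w=np.clip(75-V[v0-2:v0+3,u0-2:u0+3],0,None);print(V[v0-3:v0+4,u0-4:u0+5].astype(int))
g=np.mgrid[-2:3,-2:3];uv=[u0+(w*g[1]).sum()/w.sum(),v0+(w*g[0]).sum()/w.sum()];print(uv)
e=np.radians(70.1);ux=np.array([np.cos(e),np.sin(e)]);uy=np.array([-ux[1],ux[0]])
for z in(.151,.153,.155):
    P=plane("side",[uv],z)[0,:2]-[.574,-.2377];s,t=P@ux,P@uy;print(z,s,t,"slot yaw off deg",np.degrees(np.arctan2(-t,-s)))
E
```

```text
[[122 122 121 120 110  97  97 105 108]
 [120 122 118 109  97  94  96 102 107]
 [114 114 111  96  83  88  96 103 105]
 [112 111 109  90  69  75  93 104 105]
 [110 110 109  92  73  79  93 104 104]
 [109 110 109 103  96  99 104 105 104]
 [110 110 108 107 107 106 107 105 105]]
[np.float64(309.0), np.float64(225.25)]
0.151 -0.018781703186942677 -0.0033089256632182302 slot yaw off deg 9.991729377892598
0.153 -0.020548189955540353 -0.0022878788826016508 slot yaw off deg 6.353265424984097
0.155 -0.022314676724137977 -0.0012668321019850513 slot yaw off deg 3.2492652792771515
```

Slot yaw lies within a few degrees of the lens axis on every measure, and the top-view line fit is the most precise of them. The piece centre is within 1 mm of the view point, the mouth is at 170 mm, and the hold is steady. Handing in.

```bash
python3 -c "
from rig import manip
print(manip.finish_job())"
```

```text
the job is handed in; nothing more can be done
None
```

The job is handed in at about 15.5 s of the 54 s limit: the gauge is home in the slotted piece, held level at 170 mm within about 1 mm of the measured view point; the slot is aimed at the lens to within a few degrees, its least certain measure.

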